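# Switch off the bead kiln and hold the tester on its test stud

### The job

Before work on the bead kiln, make it safe: first turn the rotary isolator handle fully back to off (counter-clockwise), and only then take the pen-shaped tester out of its wooden stand and hold its metal tip on the middle of the round sprung stud on the sloping face of the terminal box. Hold the tester square to that sloping face and press gently, so that the stud is pushed about halfway in and not to its stop. Finish while still holding the tester there like that, with the handle left at off and the other things on the bench left where they are.

Things in the scene. Friction and masses are not known exactly. Their poses are not given: they have to be found in the camera images.
- isolator: rotary isolator: grey plastic box 90 x 90 x 54 mm fixed to the bench; a black bar handle on top turns about its vertical axis. Origin: middle of the underside, on the handle's axis. On its top a small round raised mark, near the middle of the box's +x edge, shows OFF; a short raised bar mark, about 75 degrees clockwise of it (towards -y), shows ON
- handle (a joint): isolator handle angle in rad: 0 = off (at its stop, the handle's pointed end at the round mark), 1.3 = on (the other stop). It grows clockwise seen from above and starts at or near on (1.18 to 1.3), so switching off is a counter-clockwise turn of about 1.2 to 1.3 rad. It stays where it is left; friction about 0.12 N m, stops at both ends. A thin steel line on the bar's top marks its pointed half
- handle_grip (a point): middle of the TOP of the black handle bar, on its turning axis, 94 mm above the bench. x runs along the bar to its pointed end, z up; turns with the handle. The bar is 13 mm wide, about 58 mm long (24 mm back, 34 mm to the pointed end) and 32 mm high; its underside is 8 mm above the grey box, with a 42 mm round collar under it
- stand: wooden block 80 x 80 x 50 mm fixed to the bench, with one upright hole in the middle that holds the tester, 11 mm wide and 46 mm deep. Origin: middle of the underside
- tester: pen-shaped tester, round, loose, 70 to 120 g, 135 mm long: a steel tip 8 mm thick and 35 mm long, then a black grip body 22 mm thick and 100 mm long. Origin: the end of the tip, on the axis; z runs along the axis from tip to body. It stands upright in the stand, tip down in the hole, with the body's shoulder (35 mm from the tip end) on the block's top, so its top is 150 mm above the bench
- termbox: kiln terminal box, grey painted steel, 120 x 140 mm, fixed. Its top face slopes 0.35 rad (20 degrees) down to its own -x side, 55 mm high at the low edge, 100 mm at the high one. Origin: middle of the underside. Two brass studs on the face, side by side: the round sprung test stud 30 mm from the middle to +y; a fixed square one, 18 mm wide, 32 mm to -y, not wanted
- stud_top (a point): middle of the top of the round test stud, 20 mm in diameter, which stands 16 mm proud of the sloping face when not pressed. z is the outward normal of the sloping face (the direction along which the tester must be held); moves with the stud
- stud (a joint): how far the round stud is pushed in along the face's normal, m: 0 = out, 0.012 = at its stop. Spring: about 1 N to start, 350 N/m, about 5 N at the stop
- jar: bystander: glass jar of rods, 84 mm wide, 220 mm high in all; origin middle of the underside
- block: bystander: dark steel block with a wooden top, 90 x 120 x 78 mm; origin middle of the underside
- pliers: bystander: pliers lying flat, 160 mm long, 12 mm high; origin near the middle, on the underside
- paddle: bystander: flat paddle lying flat, 160 mm long, 10 mm high; origin near the middle, on the underside
- bead_tray: bystander: wooden bead tray 110 x 150 x 22 mm; origin middle of the underside
- dish: bystander: white dish 80 mm wide, 30 mm high; origin middle of the underside
Mind the look-alikes: they are no part of the job. Leave any blue or green look-alike of the isolator alone.

How it is judged:
By the outcome, as a careful person would: the job done as asked, in the order asked, and still so for the second after the job is handed in, while the arm keeps its last pose, push and grip.
It also fails if it takes over 58 s, if anything falls off the work surface, if the arm or the gripper's body presses on something with over 40 N, if the wrist force passes 120 N, or if a joint passes its speed limit or range.

### The arm

A 6-joint arm with a two-finger parallel gripper is mounted at the origin on the work surface. World frame = base frame: x ahead of the robot, y to its left, z up, the work surface at z = 0. Lengths are in mm, angles in rad, forces in N, time in s.
With the tool pointing down it reaches from about 350 to 975 mm from the base axis. Payload 7.1 kg.
Tool frame: the origin (TCP) lies midway between the tips of the shut fingers; the grasp point (between the pads) lies 19 mm behind it; z points along the fingers, y is the line along which they close (so a half turn about z gives the same grasp; the last joint's range is limited). The gripper opens to 88 mm and grips with 3 to 60 N. Pads are 20 mm wide; open, the fingers measure 115 mm over their backs; the gripper's body (75 mm by 178 mm) begins 61 mm behind the grasp point.
Start: joints at [-1.329, 0.423, 1.63, -0, 1.089, -0.019], TCP at [161.177, -603.843, 191.675] pointing down, gripper open.
Joint ranges: [-3, 3], [-0.9, 2.11], [0.09, 2.58], [-1.31, 4.45], [0.11, 2.69], [-2.54, 2.54]. Speed limits (rad/s): [2.39, 2.39, 3.01, 3.14, 3.14, 3.14].

### API

Orientations are given as a rotation vector (axis times angle).
In Python, from workcell import get_obs, get_image, camera_params, close_job gives the robot as it stands.
- The arm moves only by the shell command python3 -m creep 'ROWS' [OPENING]. ROWS is a JSON object of lists of equal length, an entry for each row: "delta_pos": the shift along the tool's x, y, z in m, a list of three; "twist": the turn, a rotation vector about the tool's x, y, z in degrees, a list of three. A call has 1 to 20 rows; each row shifts and turns the commanded pose from where the row before left it, along the tool's axes as they then stand; what a row does not reach is not made up. A row lasts 1/12 s, in which the tool goes at most 41.7 mm and 7.16 degrees, less where a joint would pass 70% of its speed; a pose out of reach is approached as far as the arm can. A call with a gripper value outside its range is refused whole. OPENING is the opening, from 0 (shut) to 1 (fully open), set as the call begins (- or left out, the last holds). The fingers move at their own pace and stop on an object; the grip force is fixed at half the most. Time passes only in rows, so rows that do not move let the fingers close. It gives the time, the measured TCP pose, the force, the opening and the grip force at its end, in the units of the state.
- get_obs(): the state, without advancing time (a new reading comes with each control period).
- get_image(name): name is "side" or "top" or "wrist"; returns (picture, depth): 420x560x3 uint8, red, green, blue; 420x560 float32, mm along the optical axis (not along the pixel's ray), 0 where there is no reading.
- camera_params(name): a dict with "camera_matrix" (3x3 intrinsics, pixels), "extrinsics" (4x4, takes a point from camera to world coordinates). Camera axes: x right, y down, z forward; pixel columns grow to the right and rows downward; lengths in mm; the calibration is good to about 2 mm. A picture is of the moment at which its call begins: read the wrist's pose just before it. camera_params takes no time and is no camera call; for the wrist camera it gives the pose at the moment of the call.
- close_job(): hands the job in; it is judged then, once.
The state is a dict: "t": time; "qpos": joint angles; "qvel": joint speeds; "joint_torque": joint torques, N m; "ee_pos": TCP position; "orientation": TCP orientation; "ft_force": force on the tool from outside, world axes, zero at the start; "moment": the same for the moment, N m; "width": finger opening in mm; "grasp_force": force on a finger pad.
Only numpy, scipy, OpenCV 4.12 (cv2) and the standard library are available. Lean on these libraries where they do the work, as an engineer would, in place of code of your own. Each camera call takes 0.05 s, during which the arm holds its last target. There are 200 camera calls.

## Working session

There is one attempt and no reset: what is moved stays moved. The work goes in short steps, Python scripts to look and compute and a shell command to move; the robot and the scene stay as the last step left them, time stands still between calls to the robot, and variables do not carry over. Pictures are saved under pics/ and viewed, at most 10 in all, crops included, and the job is handed in when it is done.

```bash
mkdir -p pics; ls
cat > h.py <<'E'
import numpy as np, cv2
from workcell import get_obs, get_image, camera_params
from scipy.spatial.transform import Rotation as R
def grab(n,tag):
    P=camera_params(n); im,d=get_image(n)
    cv2.imwrite(f'pics/{tag}.png',im[:,:,::-1]); np.savez(f'{tag}.npz',d=d,im=im,K=P['camera_matrix'],E=P['extrinsics'])
    return im,d
def cloud(tag):
    z=np.load(f'{tag}.npz'); d=z['d']; K=z['K']; E=z['E']
    v,u=np.mgrid[:d.shape[0],:d.shape[1]]
    p=np.stack([(u-K[0,2])/K[0,0]*d,(v-K[1,2])/K[1,1]*d,d],-1)@E[:3,:3].T+E[:3,3]
    p[d==0]=np.nan
    return p,z['im']
E
python3 - <<'E'
from h import *
for n in('top','side'): grab(n,n+'0')
o=get_obs(); print(o)
E
```

```text
pics
{'t': 0.1, 'qpos': array([-1.32897282e+00,  4.23764204e-01,  1.63058961e+00,  1.63540210e-05,
        1.08859581e+00, -1.89614390e-02]), 'qvel': array([-0.00191955, -0.00074136, -0.00179553, -0.00048615,  0.00104271,
       -0.00091489]), 'joint_torque': array([-1.41177268e-03, -5.45618141e+01, -2.74323463e+01,  6.44406583e-02,
        1.87872030e-02, -1.37930797e-06]), 'ee_pos': array([ 161.07470359, -603.3359773 ,  190.98901053]), 'orientation': array([-3.11358633e+00, -4.08292853e-01,  2.14322734e-04]), 'ft_force': array([-0.14568527, -0.72731069, -0.16166827]), 'moment': array([-0.06999248, -0.02523876,  0.02122651]), 'grasp_force': 0.0, 'width': 87.88471130708064}
```

View pics/top0.png

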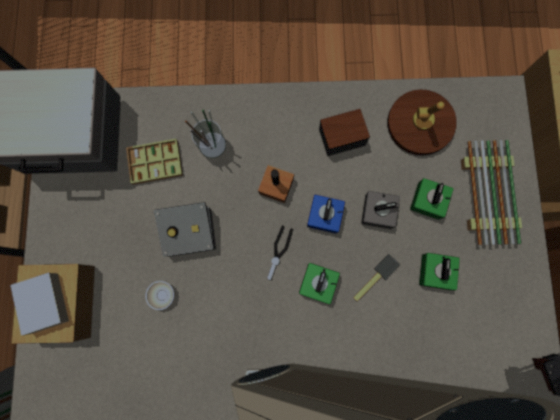

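View pics/side0.png

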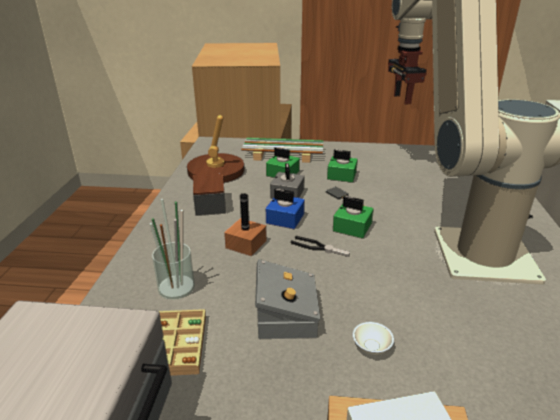

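The top view shows the grey isolator at (381,210). Its look-alikes are blue at (326,213) and green at (433,199), (440,271) and (320,284). The stand with the tester is at (277,183). On the terminal box at (186,230), the dark round stud is at (172,232) and the square one at (195,229). I choose the grey isolator and will check it in a crop while measuring.

Run:
```python
from h import *
p,im=cloud('top0'); q,_=cloud('side0')
c=lambda a,b,s,k:cv2.resize(im[b-s:b+s,a-s:a+s,::-1],(k,k),interpolation=cv2.INTER_CUBIC)
cv2.imwrite('pics/crop1.png',np.hstack([c(381,210,28,400),c(186,230,36,400)]))
for n,(u,v) in dict(iso=(381,210),stand=(277,183),term=(186,230),blue=(326,213),bench=(250,320)).items():
    w=p[v-40:v+40,u-40:u+40].reshape(-1,3)
    print(n,p[v,u].round(1))
allp=np.vstack([p.reshape(-1,3),q.reshape(-1,3)]); allp=allp[~np.isnan(allp[:,0])]
def sel(P,c,r,z0,z1): 
    P=P.reshape(-1,3); return P[(np.hypot(P[:,0]-c[0],P[:,1]-c[1])<r)&(P[:,2]>z0)&(P[:,2]<z1)]
def rect(a): 
    r=cv2.minAreaRect(a[:,:2].astype(np.float32)); return np.round(r[0],1),np.round(r[1],1),round(r[2],1),len(a)
ci=p[210,381];cs=p[183,277];ct=p[230,186]
for nm,P in(('top',p),('side',q)):
    print(nm,'isobox',rect(sel(P,ci,75,46,60)),'handle',rect(sel(P,ci,60,86,100)))
    print('stand',rect(sel(P,cs,70,42,56)),'tester',rect(sel(P,cs,70,70,155)),'ttop',sel(P,cs,70,140,160).mean(0) )
    print('term',rect(sel(P,ct,110,40,130)))
h=sel(p,ci,60,86,100); print(np.linalg.svd(h[:,:2]-h[:,:2].mean(0),full_matrices=False)[2][0])
for u,v in((172,232),(195,229)): print('stud',p[v-1:v+2,u-1:u+2].reshape(-1,3).mean(0).round(1))
```

```text
iso [ 526.5 -271.7   72.1]
stand [608.1  11.   79.8]
term [483.3 260.5  81. ]
blue [ 518.1 -119.4   94.5]
bench [236.7  96.4  -1.4]
top isobox (array([ 533.2, -277.8]), array([91. , 89.5]), 78.3, 828) handle (array([ 534.1, -282.3]), array([13.7, 56.9]), 7.8, 105)
stand (array([617.7,  14.9]), array([80.3, 81.1]), 68.7, 668) tester (array([616.6,  14.8]), array([20.6, 21.6]), 29.4, 112) ttop [616.50711592  15.12976607 149.91223741]
term (array([486.9, 268.1]), array([127.8, 140.5]), 7.1, 2551)
side isobox (array([ 535.1, -274.2]), array([95.6, 90.7]), 78.7, 359) handle (array([ 535.6, -278.7]), array([12.4, 60.3]), 5.3, 42)
stand (array([618.5,  16.4]), array([84.5, 83.5]), 69.3, 542) tester (array([619.1,  18.8]), array([21.7, 24.9]), 60.4, 262) ttop [617.83265335  20.3478981  146.96659552]
term (array([487.8, 270.4]), array([127.7, 144.1]), 7.2, 3500)
[-0.1657749   0.98616362]
stud [477.2 295.2  92.8]
stud [485.3 235.7  82.2]
```

View pics/crop1.png

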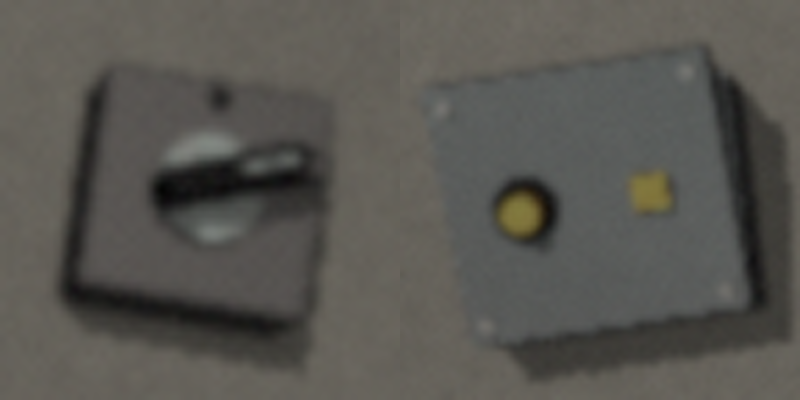

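The crop confirms the grey isolator: its round mark is at the top (220,97), and the steel line is on the half pointing right (275,160), so the handle is at about 1.23 rad. On the terminal box, the round stud is at (520,213) and the square one at (650,192). Next I move over the isolator.

```bash
cat >> h.py <<'E'
def down(yawy_deg):
    "tool z down, tool y along world yaw"
    a=np.radians(yawy_deg); y=np.array([np.cos(a),np.sin(a),0]); z=np.array([0,0,-1.]); return np.stack([np.cross(y,z),y,z],1)
def plan(pos,Rt):
    o=get_obs(); Rc=R.from_rotvec(o['orientation']).as_matrix()
    tw=np.degrees(R.from_matrix(Rc.T@Rt).as_rotvec())
    e=np.array(pos)-o['ee_pos']
    print('now',o['ee_pos'].round(1),'q',o['qpos'].round(2),'twist',tw.round(2),'| shift mm after twist',(Rt.T@e).round(1),'| before',(Rc.T@e).round(1))
E
python3 - <<'E'
from h import *
print(R.from_rotvec(get_obs()['orientation']).as_matrix().round(3))
for y in (7.8,187.8): plan((533.8,-276.5,230),down(y))
E
```

```text
[[ 0.966  0.258 -0.   ]
 [ 0.258 -0.966  0.001]
 [ 0.    -0.001 -1.   ]]
now [ 161.1 -603.3  191. ] q [-1.33  0.42  1.63  0.    1.09 -0.02] twist [-6.000e-02 -6.000e-02 -8.286e+01] | shift mm after twist [273.2 413.6 -39. ] | before [ 444.4 -219.7  -38.7]
now [ 161.1 -603.3  191. ] q [-1.33  0.42  1.63  0.    1.09 -0.02] twist [-6.000e-02  6.000e-02  9.714e+01] | shift mm after twist [-273.2 -413.6  -39. ] | before [ 444.4 -219.7  -38.7]
```

```bash
python3 -m creep '{"delta_pos":[[0.0317,-0.0157,-0.0028],[0.0317,-0.0157,-0.0028],[0.0317,-0.0157,-0.0028],[0.0317,-0.0157,-0.0028],[0.0317,-0.0157,-0.0028],[0.0317,-0.0157,-0.0028],[0.0317,-0.0157,-0.0028],[0.0317,-0.0157,-0.0028],[0.0317,-0.0157,-0.0028],[0.0317,-0.0157,-0.0028],[0.0317,-0.0157,-0.0028],[0.0317,-0.0157,-0.0028],[0.0317,-0.0157,-0.0028],[0.0317,-0.0157,-0.0028]],"twist":[[0,0,0],[0,0,0],[0,0,0],[0,0,0],[0,0,0],[0,0,0],[0,0,0],[0,0,0],[0,0,0],[0,0,0],[0,0,0],[0,0,0],[0,0,0],[0,0,0]]}'
python3 -m creep '{"delta_pos":[[0,0,0],[0,0,0],[0,0,0],[0,0,0],[0,0,0],[0,0,0],[0,0,0],[0,0,0],[0,0,0],[0,0,0],[0,0,0],[0,0,0],[0,0,0],[0,0,0],[0,0,0],[0,0,0]],"twist":[[0,0,-6.4],[0,0,-6.4],[0,0,-6.4],[0,0,-6.4],[0,0,-6.4],[0,0,-6.4],[0,0,-6.4],[0,0,-6.4],[0,0,-6.4],[0,0,-6.4],[0,0,-6.4],[0,0,-6.4],[0,0,-6],[0,0,0],[0,0,0],[0,0,0]]}'
python3 - <<'E'
from h import *
plan((533.8,-276.5,230),down(7.8)); grab('wrist','w1')
p,im=cloud('w1'); P=p.reshape(-1,3); P=P[(abs(P[:,0]-534)<90)&(abs(P[:,1]+277)<90)]
s=lambda a,b:P[(P[:,2]>a)&(P[:,2]<b)]
for a,b in((50,58),(88,100)):
    r=cv2.minAreaRect(s(a,b)[:,:2].astype(np.float32)); print(a,np.round(r[0],1),np.round(r[1],1),round(r[2],2),len(s(a,b)),np.median(s(a,b)[:,2]).round(1))
E
```

```text
t: 1.27
ee_pos: [534.2, -275.5, 230.7]
orientation: [-3.115, -0.409, 0.001]
ft_force: [0.4, -0.2, 0.1]
width: 87.9
grasp_force: 0.0
t: 2.6
ee_pos: [533.2, -277.0, 230.7]
orientation: [-2.07, -2.363, 0.0]
ft_force: [-1.2, 0.4, -0.2]
width: 87.6
grasp_force: 0.0
now [ 533.2 -277.   230.7] q [-0.5   0.35  1.65  0.    1.15 -0.63] twist [-0.02 -0.01 -0.23] | shift mm after twist [0.4 0.7 0.7] | before [0.4 0.7 0.7]
50 [ 536.7 -278. ] [90.1 89.9] 78.74 6053 54.0
88 [ 537.5 -283.1] [13.  58.5] 9.34 864 94.0
```

View pics/w1.png

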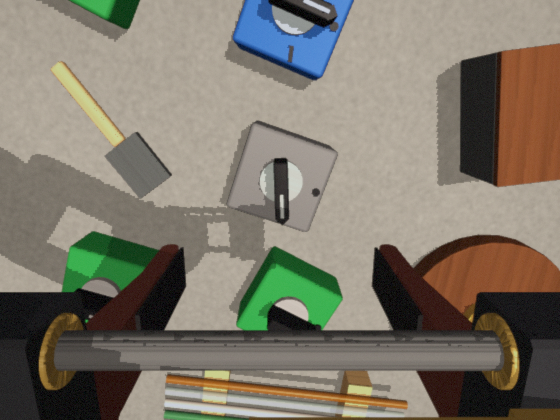

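The wrist view agrees: the grey handle is at (281,190) with its steel line at (282,207), and the OFF mark is at (316,191). The measured heights, 94 and 54 mm, match the description.

Run:
```python
from h import *
plan((535.3,-277.9,69),down(9.0))
```

```text
now [ 533.2 -277.   230.7] q [-0.5   0.35  1.65  0.    1.15 -0.63] twist [-0.02 -0.01 -1.4 ] | shift mm after twist [ -1.2   1.9 161.7] | before [ -1.2   2.  161.7]
```

```bash
python3 -m creep '{"delta_pos":[[-0.0012,0.0019,0.012],[0,0,0.025],[0,0,0.025],[0,0,0.025],[0,0,0.025],[0,0,0.02],[0,0,0.015],[0,0,0.01],[0,0,0.0047],[0,0,0],[0,0,0]],"twist":[[0,0,-1.4],[0,0,0],[0,0,0],[0,0,0],[0,0,0],[0,0,0],[0,0,0],[0,0,0],[0,0,0],[0,0,0],[0,0,0]]}'
python3 -m creep '{"delta_pos":[[0,0,0],[0,0,0],[0,0,0],[0,0,0],[0,0,0],[0,0,0],[0,0,0],[0,0,0],[0,0,0],[0,0,0],[0,0,0],[0,0,0]],"twist":[[0,0,0],[0,0,0],[0,0,0],[0,0,0],[0,0,0],[0,0,0],[0,0,0],[0,0,0],[0,0,0],[0,0,0],[0,0,0],[0,0,0]]}' 0
python3 -c "
from h import *
o=get_obs();print(o['moment'])
plan((535.3,-277.9,69),down(9.0))"
```

```text
t: 3.57
ee_pos: [535.7, -278.2, 69.5]
orientation: [2.037, 2.391, 0.0]
ft_force: [0.4, -0.8, -0.5]
width: 87.8
grasp_force: 0.0
t: 4.57
ee_pos: [535.3, -278.0, 69.1]
orientation: [-2.037, -2.391, 0.0]
ft_force: [0.8, 0.2, 0.4]
width: 11.5
grasp_force: 0.0
[-0.02593287 -0.04745953 -0.00615578]
now [ 535.3 -278.    69.1] q [-0.5   0.55  1.75 -0.    0.84 -0.66] twist [-0.01 -0.    0.14] | shift mm after twist [0.1 0.  0.1] | before [0.1 0.  0.1]
```

```bash
python3 -m creep '{"delta_pos":[[0,0,0],[0,0,0],[0,0,0],[0,0,0]],"twist":[[0,0,0],[0,0,0],[0,0,0],[0,0,0]]}'
python3 -c "
from h import *
o=get_obs();print(o['moment'])
grab('wrist','w2')"
```

```text
t: 4.9
ee_pos: [535.3, -278.0, 69.2]
orientation: [-2.037, -2.391, -0.0]
ft_force: [0.6, -0.1, -0.7]
width: 0.6
grasp_force: 0.0
[ 0.00540257 -0.04792131  0.01395988]
```

View pics/w2.png

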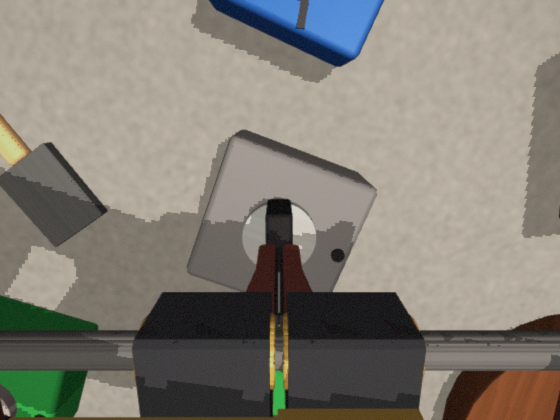

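Run:
```python
from h import *
p,im=cloud('w2'); z=np.load('w2.npz')
for u,v in((279,205),(279,220),(279,235),(279,243),(279,250),(270,250),(279,258),(279,270),(265,270),(279,285),(250,240),(320,170),(338,255)): print(u,v,p[v,u].round(1),z['d'][v,u])
iE=np.linalg.inv(z['E'])
for q in((535.3,-278,69),(535.3,-278,88),(536.7,-278,94),(535.3,-278,54)):
    c=iE[:3,:3]@np.array(q)+iE[:3,3]; print(q,(z['K']@c/c[2]).round(0)[:2])
P=p.reshape(-1,3); P=P[(abs(P[:,0]-534)<90)&(abs(P[:,1]+277)<90)]
s=P[(P[:,2]>50)&(P[:,2]<58)]; r=cv2.minAreaRect(s[:,:2].astype(np.float32)); print(r)
```

```text
279 205 [ 533.1 -254.4   77.2] 192.04776
279 220 [ 533.5 -257.    94.1] 176.52643
279 235 [ 534.8 -264.8   92.8] 179.92632
279 243 [ 535.4 -268.5   93.6] 180.19092
279 250 [ 535.4 -268.8  101.5] 172.69525
270 250 [ 531.1 -266.8  108.1] 165.5834
279 258 [ 536.  -272.5  102.1] 173.11887
279 270 [ 536.9 -277.6  103.8] 172.85667
265 270 [ 529.7 -267.2  127.9] 146.52893
279 285 [ 537.9 -283.9  106.1] 172.43893
250 240 [ 520.9 -282.    60.6] 214.89911
320 170 [ 553.5 -237.1   54.2] 210.35274
338 255 [ 573.3 -284.8   55.9] 222.48465
(535.3, -278, 69) [276. 243.]
(535.3, -278, 88) [276. 257.]
(536.7, -278, 94) [279. 262.]
(535.3, -278, 54) [276. 233.]
((536.8126831054688, -277.48321533203125), (89.31137084960938, 89.83080291748047), 78.59510803222656)
```

The fingers shut to 0.6 mm, so the bar at (279,225) is not between them and the tips at (280,248) seem to be above it. I'll compare the finger geometry in the two wrist frames.

Run:
```python
from h import *
for t,pts in(('w1',[(176,252),(170,260),(160,280),(378,252),(385,262),(400,290)]),('w2',[(272,250),(268,258),(262,280),(279,258),(287,250),(292,262),(300,280)])):
    z=np.load(t+'.npz'); p,_=cloud(t)
    tz={'w1':230.7,'w2':69.2}[t]
    for u,v in pts: print(t,(u,v),'depth',z['d'][v,u].round(1),'z above TCP',(p[v,u,2]-tz).round(1),p[v,u].round(0))
z=np.load('w2.npz')['im'];cv2.imwrite('pics/c2.png',cv2.resize(z[185:325,190:370,::-1],(720,560),interpolation=cv2.INTER_CUBIC))
```

```text
w1 (176, 252) depth 167.4 z above TCP 37.5 [ 488. -273.  268.]
w1 (170, 260) depth 158.6 z above TCP 46.5 [ 488. -273.  277.]
w1 (160, 280) depth 142.1 z above TCP 63.9 [ 489. -273.  295.]
w1 (378, 252) depth 167.7 z above TCP 37.1 [ 577. -261.  268.]
w1 (385, 262) depth 157.9 z above TCP 47.3 [ 577. -261.  278.]
w1 (400, 290) depth 136.0 z above TCP 70.3 [ 577. -262.  301.]
w2 (272, 250) depth 165.7 z above TCP 38.7 [ 532. -267.  108.]
w2 (268, 258) depth 157.7 z above TCP 47.1 [ 530. -267.  116.]
w2 (262, 280) depth 137.9 z above TCP 67.7 [ 529. -267.  137.]
w2 (279, 258) depth 173.1 z above TCP 32.9 [ 536. -272.  102.]
w2 (287, 250) depth 166.3 z above TCP 38.2 [ 539. -266.  107.]
w2 (292, 262) depth 153.4 z above TCP 51.6 [ 540. -265.  121.]
w2 (300, 280) depth 138.4 z above TCP 67.1 [ 543. -265.  136.]
```

View pics/c2.png

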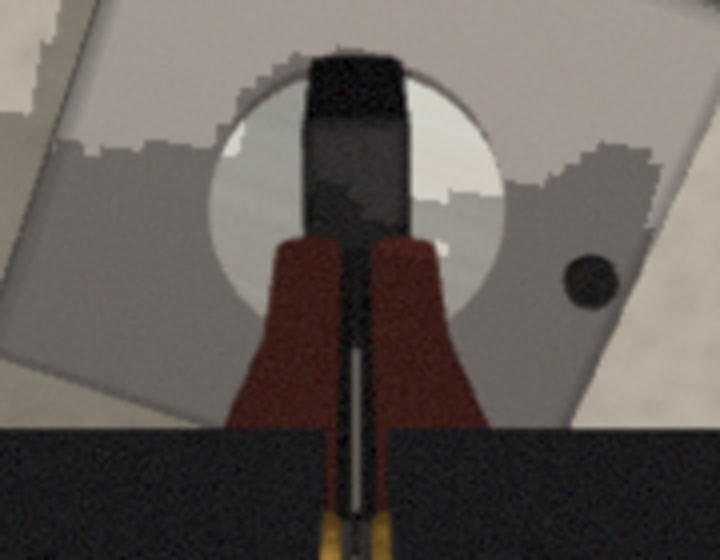

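The crop shows the fingertips (red, with black pads, at about (340,245)) about 33 mm above the reported TCP. They are above the bar and centred on it laterally. So the tips really sit about 33 mm higher than the state says, and I'll reopen, go down 28 mm and close again.

```bash
python3 -m creep '{"delta_pos":[[0,0,0],[0,0,0],[0,0,0],[0,0,0],[0,0,0],[0,0,0],[0,0,0.004],[0,0,0.004],[0,0,0.004],[0,0,0.004],[0,0,0.004],[0,0,0.004],[0,0,0.004],[0,0,0]],"twist":[[0,0,0],[0,0,0],[0,0,0],[0,0,0],[0,0,0],[0,0,0],[0,0,0],[0,0,0],[0,0,0],[0,0,0],[0,0,0],[0,0,0],[0,0,0],[0,0,0]]}' 0.6
python3 -m creep '{"delta_pos":[[0,0,0],[0,0,0],[0,0,0],[0,0,0],[0,0,0],[0,0,0],[0,0,0],[0,0,0],[0,0,0],[0,0,0]],"twist":[[0,0,0],[0,0,0],[0,0,0],[0,0,0],[0,0,0],[0,0,0],[0,0,0],[0,0,0],[0,0,0],[0,0,0]]}' 0
```

```text
t: 6.12
ee_pos: [534.8, -277.7, 40.2]
orientation: [-2.036, -2.39, 0.0]
ft_force: [0.0, -0.1, 0.4]
width: 52.7
grasp_force: 0.0
t: 6.95
ee_pos: [535.5, -278.0, 41.3]
orientation: [2.037, 2.391, 0.0]
ft_force: [-0.4, 0.6, 1.1]
width: 12.8
grasp_force: 30.0
```

Gripped at 12.8 mm with 30 N. Next I turn it counter-clockwise, stopping just short of the stop first.

```bash
python3 -m creep '{"delta_pos":[[0,0,0],[0,0,0],[0,0,0],[0,0,0],[0,0,0],[0,0,0],[0,0,0],[0,0,0],[0,0,0],[0,0,0],[0,0,0],[0,0,0],[0,0,0],[0,0,0]],"twist":[[0,0,-3],[0,0,-6],[0,0,-6],[0,0,-6],[0,0,-6],[0,0,-6],[0,0,-6],[0,0,-6],[0,0,-6],[0,0,-6],[0,0,-5],[0,0,-3],[0,0,0],[0,0,0]]}'
python3 -c "
from h import *
o=get_obs();print(o['moment'],o['qpos'][5]);plan((535.3,-277.9,41),down(78.7))"
python3 -m creep '{"delta_pos":[[0,0,0],[0,0,0],[0,0,0],[0,0,0],[0,0,0],[0,0,0]],"twist":[[0,0,-2],[0,0,-2],[0,0,-1],[0,0,-1],[0,0,0],[0,0,0]]}'
python3 -c "
from h import *
o=get_obs();print(o['moment'],o['qpos'][5]);plan((535.3,-277.9,41),down(78.7))"
```

```text
t: 8.12
ee_pos: [535.3, -278.2, 41.3]
orientation: [-0.436, -3.111, 0.001]
ft_force: [-1.6, -1.3, 2.1]
width: 12.7
grasp_force: 30.0
[-0.14559068  0.10080367  0.10712573] -1.7910846634329416
now [ 535.3 -278.2   41.3] q [-0.5   0.59  1.76 -0.    0.79 -1.79] twist [-0.02 -0.   -4.64] | shift mm after twist [0.  0.3 0.3] | before [0.  0.3 0.3]
t: 8.62
ee_pos: [535.3, -278.2, 41.3]
orientation: [0.273, 3.13, -0.0]
ft_force: [-2.4, -2.7, 3.8]
width: 12.6
grasp_force: 30.2
[-0.410684    0.26831821 -0.54013254] -1.8959865724377922
now [ 535.3 -278.2   41.3] q [-0.5   0.59  1.76 -0.    0.79 -1.9 ] twist [-0.    0.01  1.34] | shift mm after twist [0.1 0.3 0.3] | before [0.1 0.3 0.3]
```

The moment went from 0.1 to −0.54 N m, so the handle is at its stop. Now I release, rise and check it.

```bash
python3 -m creep '{"delta_pos":[[0,0,0],[0,0,0],[0,0,0],[0,0,0],[0,0,0],[0,0,0],[0,0,-0.015],[0,0,-0.03],[0,0,-0.03],[0,0,-0.03],[0,0,-0.03],[0,0,-0.03],[0,0,-0.015],[0,0,0],[0,0,0]],"twist":[[0,0,0],[0,0,0],[0,0,0],[0,0,0],[0,0,0],[0,0,0],[0,0,0],[0,0,0],[0,0,0],[0,0,0],[0,0,0],[0,0,0],[0,0,0],[0,0,0],[0,0,0]]}' 0.7
python3 - <<'E'
from h import *
grab('wrist','w3')
p,im=cloud('w3'); P=p.reshape(-1,3); P=P[(abs(P[:,0]-536)<75)&(abs(P[:,1]+278)<75)]
for a,b in((50,58),(88,100)):
    s=P[(P[:,2]>a)&(P[:,2]<b)]; r=cv2.minAreaRect(s[:,:2].astype(np.float32)); print(a,np.round(r[0],1),np.round(r[1],1),round(r[2],2),len(s))
# tester/stand from fused top/side; termbox plane from both
for t in('top0','side0'):
    p,im=cloud(t); P=p.reshape(-1,3); P=P[~np.isnan(P[:,0])]
    T=P[(np.hypot(P[:,0]-487,P[:,1]-269)<48)&(P[:,2]>50)]
    A=np.c_[T[:,:2],np.ones(len(T))]; w=np.ones(len(T),bool)
    for _ in range(8):
        c=np.linalg.lstsq(A[w],T[w,2],rcond=None)[0]; w=abs(A@c-T[:,2])<2.5
    n=np.array([-c[0],-c[1],1]);n/=np.linalg.norm(n)
    h=(T-[0,0,c[2]])@n
    S=T[(h>11)&(h<22)&(T[:,1]>269)]; Q=T[(h>4)&(T[:,1]<255)]
    print(t,'n',n.round(3),'tilt',np.degrees(np.arccos(n[2])).round(1),'yaw',np.degrees(np.arctan2(-n[1],-n[0])).round(1),'stud',S.mean(0).round(1),np.median((S-[0,0,c[2]])@n).round(1),len(S),'sq',Q.mean(0).round(1),len(Q))
for y in(7.5,187.5,97.5,-82.5): plan((618,16.5,230),down(y))
E
```

```text
t: 9.87
ee_pos: [535.6, -278.1, 221.7]
orientation: [0.27, 3.129, -0.001]
ft_force: [-0.4, -0.2, -0.7]
width: 61.4
grasp_force: 0.0
50 [ 536.6 -278. ] [89.6 90.1] 78.56 6361
88 [ 541.6 -279. ] [13.  58.2] 78.76 925
top0 n [-0.34  -0.058  0.938] tilt 20.2 yaw 9.6 stud [475.7 297.   92.7] 15.6 47 sq [485.6 237.   82.8] 49
side0 n [-0.336 -0.047  0.941] tilt 19.8 yaw 8.0 stud [477.1 300.8  91.4] 15.4 62 sq [488.6 238.9  82.4] 47
now [ 534.9 -277.7  220.4] q [-0.5   0.36  1.66  0.    1.13 -1.9 ] twist [-1.000e-02 -5.000e-02  7.265e+01] | shift mm after twist [280.8 120.8  -9.6] | before [-31.6 304.   -9.6]
now [ 534.9 -277.7  220.4] q [-0.5   0.36  1.66  0.    1.13 -1.9 ] twist [ 5.0000e-02 -2.0000e-02 -1.0735e+02] | shift mm after twist [-280.8 -120.8   -9.6] | before [-31.6 304.   -9.6]
now [ 534.9 -277.7  220.4] q [-0.5   0.36  1.66  0.    1.13 -1.9 ] twist [  0.02  -0.04 -17.35] | shift mm after twist [-120.8  280.8   -9.6] | before [-31.6 304.   -9.6]
now [ 534.9 -277.7  220.4] q [-0.5   0.36  1.66  0.    1.13 -1.9 ] twist [-6.0000e-02 -3.0000e-02  1.6265e+02] | shift mm after twist [ 120.8 -280.8   -9.6] | before [-31.6 304.   -9.6]
```

The handle's direction (78.8°) matches the box's (78.6°), so it is at OFF. Next is the tester.

```bash
python3 -m creep '{"delta_pos":[[-0.0032,0.0304,-0.001],[-0.0032,0.0304,-0.001],[-0.0032,0.0304,-0.001],[-0.0032,0.0304,-0.001],[-0.0032,0.0304,-0.001],[-0.0032,0.0304,-0.001],[-0.0032,0.0304,-0.001],[-0.0032,0.0304,-0.001],[-0.0032,0.0304,-0.001],[-0.0032,0.0304,-0.001],[0,0,0],[0,0,0],[0,0,0],[0,0,0],[0,0,0]],"twist":[[0,0,0],[0,0,0],[0,0,0],[0,0,0],[0,0,0],[0,0,0],[0,0,0],[0,0,0],[0,0,0],[0,0,0],[0,0,-5.8],[0,0,-5.8],[0,0,-5.8],[0,0,0],[0,0,0]]}'
python3 - <<'E'
from h import *
plan((618,16.5,230),down(97.5)); grab('wrist','w4')
p,im=cloud('w4'); P=p.reshape(-1,3); P=P[(abs(P[:,0]-618)<70)&(abs(P[:,1]-16)<70)]
for a,b in((45,54),(143,157)):
    s=P[(P[:,2]>a)&(P[:,2]<b)]; r=cv2.minAreaRect(s[:,:2].astype(np.float32)); print(a,np.round(r[0],1),np.round(r[1],1),round(r[2],2),len(s),s.mean(0).round(1))
E
```

```text
t: 11.17
ee_pos: [618.0, 16.1, 229.3]
orientation: [0.202, -3.132, -0.0]
ft_force: [-0.2, 0.6, -0.2]
width: 61.6
grasp_force: 0.0
now [618.   16.1 229.3] q [ 0.01  0.38  1.61  0.    1.16 -1.69] twist [ 0.02 -0.17 -0.12] | shift mm after twist [-0.1  0.4 -0.7] | before [-0.1  0.4 -0.7]
45 [620.6  15. ] [80.  80.3] 68.62 5106 [615.3  14.5  50. ]
143 [620.   14.9] [21.4 21.3] 53.6 678 [619.5  14.9 149.5]
```

View pics/w4.png

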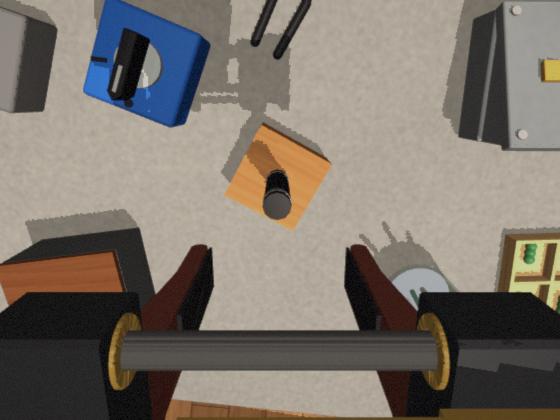

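The tester top is at (277,205), upright in the stand at about (619,15), and its 149.5 mm top agrees. I'll check the height of the gripper's body above the tips from the same depth image.

Run:
```python
from h import *
p,im=cloud('w4')
for u,v in((80,300),(480,300),(280,350),(280,410),(60,380),(205,255),(355,255),(200,300)): print(u,v,p[v,u].round(1),'above TCP',(p[v,u,2]-229.3).round(1))
for t in ('w1','w4'):
    p,_=cloud(t)
plan((619,15,80),down(97.5))
```

```text
80 300 [592.8 -30.8 348.5] above TCP 119.2
480 300 [581.1  55.5 349.3] above TCP 120.0
280 350 [nan nan nan] above TCP nan
280 410 [9.48e+02 6.13e+01 1.00e-01] above TCP -229.2
60 380 [599.1 -26.2 365. ] above TCP 135.7
205 255 [613.3 -16.4 270.5] above TCP 41.2
355 255 [603.9  47.4 273. ] above TCP 43.7
200 300 [623.4 -13.8 290.7] above TCP 61.4
now [618.2  16.  229.7] q [ 0.01  0.38  1.61  0.    1.16 -1.69] twist [ 0.02 -0.14 -0.15] | shift mm after twist [ -0.7  -1.1 149.7] | before [ -1.1  -1.1 149.7]
```

Body bottom is about 120 mm above the reported TCP, which is again the 36–39 mm offset. I'll descend to a reported z of 58, which puts the tips at about 95.

```bash
python3 -m creep '{"delta_pos":[[-0.0009,-0.0011,0.01],[0,0,0.025],[0,0,0.025],[0,0,0.025],[0,0,0.025],[0,0,0.02],[0,0,0.015],[0,0,0.012],[0,0,0.01],[0,0,0.0047],[0,0,0],[0,0,0]],"twist":[[0,0,0],[0,0,0],[0,0,0],[0,0,0],[0,0,0],[0,0,0],[0,0,0],[0,0,0],[0,0,0],[0,0,0],[0,0,0],[0,0,0]]}'
python3 -m creep '{"delta_pos":[[0,0,0],[0,0,0],[0,0,0],[0,0,0],[0,0,0],[0,0,0],[0,0,0],[0,0,0],[0,0,0],[0,0,0],[0,0,0]],"twist":[[0,0,0],[0,0,0],[0,0,0],[0,0,0],[0,0,0],[0,0,0],[0,0,0],[0,0,0],[0,0,0],[0,0,0],[0,0,0]]}' 0
python3 -c "
from h import *
o=get_obs();print(o['ft_force'],o['moment']);plan((619,15,58),down(97.5))"
```

```text
t: 12.22
ee_pos: [620.3, 15.0, 59.8]
orientation: [-0.206, 3.134, -0.0]
ft_force: [0.4, 0.0, 0.3]
width: 61.8
grasp_force: 0.0
t: 13.13
ee_pos: [620.0, 15.1, 59.6]
orientation: [-0.207, 3.135, 0.0]
ft_force: [-0.4, -0.7, 2.0]
width: 21.8
grasp_force: 30.0
[-0.40973721 -0.66007873  2.01355718] [ 0.06692872 -0.05872267 -0.03213516]
now [620.   15.1  59.6] q [ 0.01  0.59  1.72  0.    0.84 -1.7 ] twist [0.   0.01 0.04] | shift mm after twist [1.  0.  1.6] | before [1.  0.  1.6]
```

Gripped at 21.8 mm. The tester's tip, at z = 15, is about 44 mm below the reported TCP. I'll lift, then move to a viewpoint next to the terminal box.

```bash
python3 -m creep '{"delta_pos":[[0,0,-0.008],[0,0,-0.015],[0,0,-0.022],[0,0,-0.025],[0,0,-0.025],[0,0,-0.025],[0,0,-0.02],[0,0,0]],"twist":[[0,0,0],[0,0,0],[0,0,0],[0,0,0],[0,0,0],[0,0,0],[0,0,0],[0,0,0]]}'
python3 -c "
from h import *
plan((470,215,200),down(97.5))"
```

```text
t: 13.8
ee_pos: [622.5, 15.1, 204.4]
orientation: [-0.206, 3.127, -0.001]
ft_force: [1.2, 0.7, -0.9]
width: 21.6
grasp_force: 30.0
now [622.5  15.1 204.4] q [ 0.01  0.4   1.63 -0.    1.1  -1.7 ] twist [-0.06  0.42  0.05] | shift mm after twist [125.1 218.1   4.4] | before [125.  218.2   3.2]
```

```bash
python3 -m creep '{"delta_pos":[[0.0125,0.0218,0],[0.0125,0.0218,0],[0.0125,0.0218,0],[0.0125,0.0218,0],[0.0125,0.0218,0],[0.0125,0.0218,0],[0.0125,0.0218,0],[0.0125,0.0218,0],[0.0125,0.0218,0],[0.0125,0.0218,0],[0,0,0],[0,0,0],[0,0,0]],"twist":[[0,0,0],[0,0,0],[0,0,0],[0,0,0],[0,0,0],[0,0,0],[0,0,0],[0,0,0],[0,0,0],[0,0,0],[0,0,0],[0,0,0],[0,0,0]]}'
python3 - <<'E'
from h import *
plan((470,215,200),down(97.5)); o=get_obs(); grab('wrist','w5')
p,im=cloud('w5'); P=p.reshape(-1,3); P=P[~np.isnan(P[:,0])]
T=P[(np.hypot(P[:,0]-487,P[:,1]-269)<80)&(P[:,2]>50)&(P[:,2]<125)]
A=np.c_[T[:,:2],np.ones(len(T))]; w=np.hypot(T[:,0]-487,T[:,1]-269)<50
for _ in range(8):
    c=np.linalg.lstsq(A[w],T[w,2],rcond=None)[0]; w=abs(A@c-T[:,2])<1.5
n=np.array([-c[0],-c[1],1]);n/=np.linalg.norm(n); h=(T-[0,0,c[2]])@n
S=T[(h>13)&(h<19)&(T[:,1]>275)]; 
r=cv2.minAreaRect(T[w][:,:2].astype(np.float32))
print('n',n.round(3),np.degrees(np.arccos(n[2])),'yaw',np.degrees(np.arctan2(-n[1],-n[0])),'rect',r)
if len(S): print('stud',S.mean(0),S.min(0),S.max(0),len(S),np.median((S-[0,0,c[2]])@n))
Q=T[(h>4)&(T[:,1]<255)]; print('sq',Q.mean(0),len(Q))
# held tester: points near TCP
d=P-o['ee_pos']; k=(np.hypot(d[:,0],d[:,1])<40)&(d[:,2]<30)&(d[:,2]>-60)
for a in range(-60,30,10):
    s=d[k&(d[:,2]>=a)&(d[:,2]<a+10)]
    if len(s)>5: print(a,len(s),s.min(0).round(1),s.max(0).round(1))
E
```

```text
t: 14.88
ee_pos: [467.3, 214.5, 198.9]
orientation: [0.208, -3.134, 0.001]
ft_force: [0.4, 0.1, -0.8]
width: 21.8
grasp_force: 30.0
now [467.3 214.5 198.9] q [ 0.41  0.25  1.87 -0.    1.03 -1.3 ] twist [-0.03 -0.03  0.08] | shift mm after twist [-2.7  0.2 -1.1] | before [-2.7  0.2 -1.1]
n [-0.339 -0.043  0.94 ] 19.999830620981143 yaw 7.25201100489014 rect ((485.8305969238281, 268.1198425292969), (120.04209899902344, 139.43125915527344), 7.497753620147705)
stud [478.22119642 297.08475917  91.47819123] [469.37584228 287.53094707  87.54409144] [487.8211248  307.14526218  95.48751486] 440 15.920924322531075
sq [488.78894063 236.62715369  81.92185266] 402
-50 14 [ -3.5  -3.6 -42.7] [ -0.7   3.6 -40.1]
-40 43 [ -3.7  -3.6 -40. ] [ -0.8   3.5 -31.1]
-10 132 [-10.6 -10.1  -9. ] [-3.   9.5 -0.9]
0 291 [-10.9 -11.    0. ] [ 1.7 11.  10. ]
10 261 [-10.4 -10.5  10.1] [ 1.8 10.9 20. ]
20 310 [-11.6 -10.6  20. ] [ 2.8 14.3 30. ]
```

View pics/w5.png

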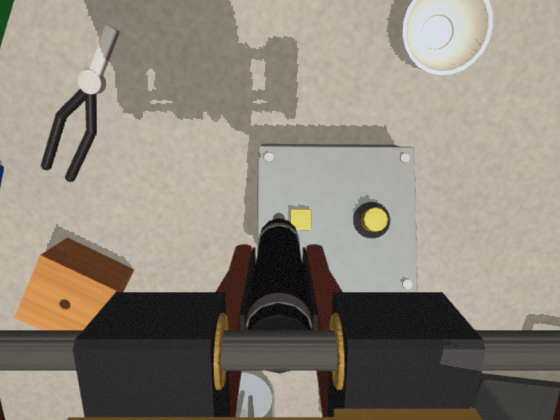

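The picture shows the round stud at (376,219), the square one at (300,219) and the tester held upright with its tip near (279,222). The tester's axis is on the TCP axis to within 0.5 mm, with the tip 43.5 mm beyond. The stud fits too: 15.9 mm proud, 20.0° slope, yaw 7.4°. Next is the hover pose.

```bash
cat >> h.py <<'E'
S=np.array([477.9,297.2,91.6])
def target(gap,yaw=7.4,tilt=20,L=43.5,S=S):
    a,t=np.radians(yaw),np.radians(tilt); n=np.array([-np.sin(t)*np.cos(a),-np.sin(t)*np.sin(a),np.cos(t)])
    y=np.array([-np.sin(a),np.cos(a),0]); Rt=np.stack([np.cross(y,-n),y,-n],1)
    plan(S+n*(gap+L),Rt); return n
E
python3 -c "
from h import *
target(30)"
```

```text
now [467.6 214.3 199. ] q [ 0.41  0.25  1.87 -0.    1.03 -1.3 ] twist [  0.   -20.02   0.13] | shift mm after twist [17.1 80.9 34.6] | before [ 4.1 80.9 38.4]
```

```bash
python3 -m creep '{"delta_pos":[[0,0,0],[0,0,0],[0,0,0],[0,0,0],[0,0,0],[0.0034,0.0162,0],[0.0034,0.0162,0],[0.0034,0.0162,0],[0.0034,0.0162,0],[0.0034,0.0162,0],[0,0,0.01],[0,0,0.01],[0,0,0.01],[0,0,0.0046],[0,0,0],[0,0,0],[0,0,0],[0,0,0]],"twist":[[0,-4,0],[0,-4,0],[0,-4,0],[0,-4,0],[0,-4,0],[0,0,0],[0,0,0],[0,0,0],[0,0,0],[0,0,0],[0,0,0],[0,0,0],[0,0,0],[0,0,0],[0,0,0],[0,0,0],[0,0,0],[0,0,0]]}'
python3 - <<'E'
from h import *
n=target(30); grab('wrist','w6'); o=get_obs(); p,im=cloud('w6'); P=p.reshape(-1,3); P=P[~np.isnan(P[:,0])]
T=P[(np.hypot(P[:,0]-478,P[:,1]-297)<16)&(P[:,2]>60)&(P[:,2]<100)]
h=(T-S)@n; k=abs(h)<3; print('stud',T[k].min(0).round(1),T[k].max(0).round(1),T[k].mean(0).round(1),k.sum(),np.median(h[k]).round(2))
Rc=R.from_rotvec(o['orientation']).as_matrix(); d=(P-o['ee_pos'])@Rc; q=np.hypot(d[:,0],d[:,1])<20
for a in range(-20,50,7):
    s=d[q&(d[:,2]>=a)&(d[:,2]<a+7)]
    if len(s)>5: print(a,len(s),s.min(0).round(1),s.max(0).round(1))
print('ft',o['ft_force'],R.from_matrix(Rc).as_matrix()[:,2])
grab('side','s6');grab('top','t6')
E
```

```text
t: 16.43
ee_pos: [452.9, 294.4, 161.5]
orientation: [-0.183, 2.787, 0.033]
ft_force: [-0.2, -0.6, -1.1]
width: 21.6
grasp_force: 30.0
now [452.9 294.4 161.5] q [ 0.66  0.23  2.07 -0.33  0.57 -0.78] twist [0.06 0.03 0.11] | shift mm after twist [ 0.3 -0.5  0.8] | before [ 0.3 -0.5  0.8]
stud [468.9 288.   85.8] [486.3 307.3  95.4] [477.2 297.5  91.1] 520 -0.24
-20 189 [ -0.1 -10.7 -19.9] [ 10.9  11.  -13. ]
-13 173 [  0.4 -10.6 -13. ] [10.6 10.9 -6. ]
-6 201 [ -0.3 -10.8  -5.9] [11.  11.1  0.8]
1 111 [ 4.1 -9.6  1.2] [10.7  9.8  7.9]
8 24 [ 3.4 -9.1  8.1] [10.  10.  10.2]
29 19 [ 2.  -2.7 31.4] [ 3.9  2.9 35.9]
36 37 [ 0.8 -3.4 36.3] [ 3.8  3.7 42.8]
ft [ 0.32760057  0.04310969 -0.28416405] [ 0.33966958  0.0452895  -0.9394538 ]
```

View pics/w6.png

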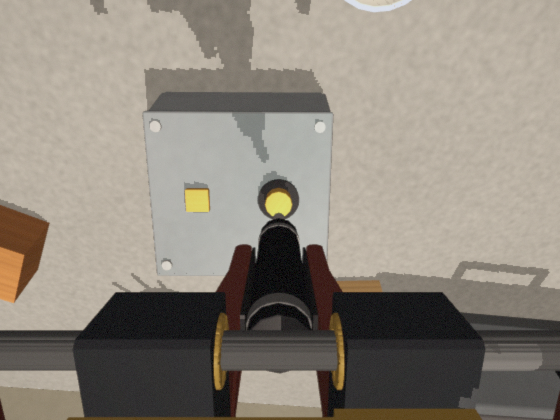

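The stud at (279,203) is straight ahead of the tip, and the tester is square to the face to within 0.2°. I'll advance 25 mm, then go by feel.

```bash
cat > f.py <<'E'
from h import *
n=np.array([-.339,-.044,.940]); f=[];z=[]
for i in range(10):
    get_image('side'); o=get_obs(); f.append(o['ft_force']@n); z.append((o['ee_pos']-S)@n-43.5)
print('force along n',np.mean(f).round(2),'+-',(np.std(f)/3).round(2),'tip gap',np.mean(z).round(2),o['t'])
E
python3 f.py
python3 -m creep '{"delta_pos":[[0,0,0.006],[0,0,0.006],[0,0,0.006],[0,0,0.005],[0,0,0.002],[0,0,0],[0,0,0]],"twist":[[0,0,0],[0,0,0],[0,0,0],[0,0,0],[0,0,0],[0,0,0],[0,0,0]]}'
python3 f.py
python3 -m creep '{"delta_pos":[[0,0,0.001],[0,0,0.001],[0,0,0.001],[0,0,0.001],[0,0,0.001],[0,0,0.001],[0,0,0],[0,0,0]],"twist":[[0,0,0],[0,0,0],[0,0,0],[0,0,0],[0,0,0],[0,0,0],[0,0,0],[0,0,0]]}'
python3 f.py
```

```text
force along n -0.91 +- 0.14 tip gap 30.68 17.0833
t: 17.67
ee_pos: [461.1, 295.5, 137.3]
orientation: [-0.184, 2.788, 0.032]
ft_force: [-0.7, 0.2, -1.2]
width: 21.7
grasp_force: 30.0
force along n -0.72 +- 0.16 tip gap 5.69 18.1667
t: 18.83
ee_pos: [463.2, 295.9, 132.0]
orientation: [-0.184, 2.787, 0.032]
ft_force: [-0.3, -0.3, 0.4]
width: 22.0
grasp_force: 30.0
force along n 0.88 +- 0.25 tip gap -0.42 19.3333
```

```bash
python3 -m creep '{"delta_pos":[[0,0,0.001],[0,0,0.001],[0,0,0.001],[0,0,0],[0,0,0],[0,0,0]],"twist":[[0,0,0],[0,0,0],[0,0,0],[0,0,0],[0,0,0],[0,0,0]]}'
python3 f.py; python3 f.py
python3 - <<'E'
from h import *
n=np.array([-.339,-.044,.940]); p,im=cloud('w6')
for t in ('wrist',):
    grab(t,'w7'); p,im=cloud('w7'); o=get_obs(); P=p.reshape(-1,3); P=P[~np.isnan(P[:,0])]
    c=S-[.2,-.2,.2]; d=P-c; h=d@n; r=np.linalg.norm(d-h[:,None]*n,axis=1)
    k=(r<9)&(r>5)&(h>-12)&(h<3); print('stud top h',np.percentile(h[k],[10,30,50,70,90]).round(2),k.sum())
    g=(r>20)&(r<28)&(abs(h+16)<5); print('face h',np.median(h[g]))
E
```

```text
t: 19.83
ee_pos: [464.2, 296.1, 129.2]
orientation: [-0.184, 2.787, 0.032]
ft_force: [-0.9, 0.4, 1.4]
width: 21.5
grasp_force: 30.0
force along n 1.39 +- 0.13 tip gap -3.44 20.3333
force along n 1.68 +- 0.19 tip gap -3.46 20.8333
stud top h [-5.81 -5.34 -4.98 -4.61 -4.04] 263
face h -16.059169777102326
```

```bash
python3 -m creep '{"delta_pos":[[0,0,0.0008],[0,0,0.0008],[0,0,0],[0,0,0],[0,0,0]],"twist":[[0,0,0],[0,0,0],[0,0,0],[0,0,0],[0,0,0]]}'
python3 f.py; python3 f.py
python3 - <<'E'
from h import *
n=np.array([-.339,-.044,.940]); grab('wrist','w8')
for t in ('w6','w7','w8'):
    p,im=cloud(t); P=p.reshape(-1,3); C=im.reshape(-1,3).astype(int); ok=~np.isnan(P[:,0]); P=P[ok]; C=C[ok]
    c=S-[.2,-.2,.2]; d=P-c; h=d@n; r=np.linalg.norm(d-h[:,None]*n,axis=1)
    k=(r<9.5)&(r>4.5)&(h>-12)&(h<3)&(C[:,0]-C[:,2]>60); print(t,'stud h',np.median(h[k]).round(2),k.sum(),'face',np.median(h[(r>20)&(r<28)&(abs(h+16)<5)]).round(2))
o=get_obs(); print(R.from_rotvec(o['orientation']).as_matrix()[:,2]@n)
z=np.load('w8.npz')['im'];cv2.imwrite('pics/c8.png',cv2.resize(z[140:320,180:380,::-1],(800,600)))
E
```

```text
t: 21.3
ee_pos: [464.8, 296.2, 127.7]
orientation: [-0.184, 2.787, 0.032]
ft_force: [-1.7, 0.0, 1.8]
width: 21.7
grasp_force: 30.0
force along n 2.25 +- 0.2 tip gap -5.05 21.8
force along n 2.44 +- 0.16 tip gap -5.06 22.3
w6 stud h -0.22 418 face -16.09
w7 stud h -5.1 353 face -16.06
w8 stud h -6.64 337 face -16.05
-1.0002280723435792
```

View pics/c8.png

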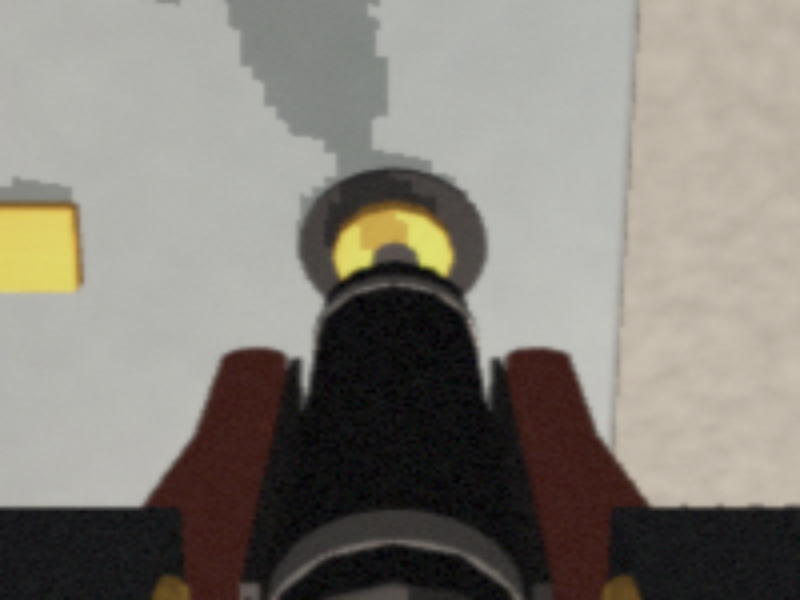

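The crop shows the tip at (395,255) in the middle of the round stud. The stud is pushed in about 6.4 mm by depth, and the net force of about 3.2 N gives 6.3 mm, so it is about halfway in. Handing in.

```bash
python3 -c "
from workcell import close_job
print(close_job())"
```

```text
the job is handed in; nothing more can be done
None
```

The job is handed in: the isolator handle is turned to off at its stop, and after that the tester's tip was set on the middle of the round stud, held square to the face with the stud about 6.3 mm in (halfway); nothing else was knowingly touched, though I took no final picture of the other things.

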